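# Roll the proofing roller onto the start line

## Robot

A 6-joint arm with a two-finger parallel gripper is mounted at the origin on a cart in front of the work surface, level with it; the furniture and walls round the work are solid. World frame = base frame: x ahead of the robot, y to its left, z up, the work surface at z = 0. Lengths are in m, angles in rad, forces in N, time in s.
With the tool pointing down it reaches from about 0.225 to 0.875 m from the base axis. Payload 3.4 kg.
Tool frame: the origin (TCP) lies midway between the tips of the shut fingers; the grasp point (between the pads) lies 19 mm behind it (pinch_z is the distance from the TCP to the grasp point, in m); z points along the fingers, y is the line along which they close (so a half turn about z gives the same grasp; the last joint's range is limited). The gripper opens to 85 mm and grips with 20 to 120 N. Pads are 22 mm wide; open, the fingers measure 114 mm over their backs; the gripper's body (76 mm by 85 mm) begins 54 mm behind the grasp point. The pads swing forward as they close: fully open they stand 13 mm farther back than shut.
Start: joints at [-1.382, 0.276, 1.505, -0, 1.361, -0.121], TCP at [0.175, -0.548, 0.231] pointing down, gripper open.
Joint ranges: [-2.89, 2.89], [-0.75, 2.08], [0.22, 2.7], [-1.18, 4.32], [0.11, 2.71], [-2.7, 2.7]. Speed limits (rad/s): [2.57, 2.57, 3.14, 3.14, 3.14, 3.14].

## Interface

Orientations are given as a unit quaternion [w, x, y, z].
In Python, from rig import get_state, get_image, sign_off, pinch_z gives the robot as it stands.
- The arm moves only by the tool send_rows, never from a script. Its argument "steps" is one flat list of numbers, 5 for each row, row after row: the gripper's target within -1 to 1 (fully open at 1, half-way at 0, shut at -1), then the shift along the tool's x, y, z in cm, then the turn about the tool's z in degrees. In form: [gripper, x, y, z, roll, gripper, x, y, z, roll, ...]. A call has 1 to 12 rows; each row shifts and turns the commanded pose from where the row before left it, along the tool's axes as they then stand; what a row does not reach is not made up. A row lasts 1/10 s, in which the tool goes at most 50 mm and 8.59 degrees, less where a joint would pass 70% of its speed; a pose out of reach is approached as far as the arm can. A call is refused whole if a number of a shift passes 5 or a number of a turn 8.59, either way. A call with a gripper value outside its range is refused whole. The fingers move at their own pace and stop on an object; "newtons" is the grip in N (left out, the last holds). Time passes only in rows, so rows that do not move let the fingers close. It gives the time, the measured TCP pose, the force, the opening and the grip force at its end, in the units of the state.
- get_state(): the state, without advancing time (a new reading comes with each control period).
- get_image(name): name is "scene" or "top" or "wrist"; returns a dict with "color" (420x560x3 uint8, red, green, blue), "mtx" (3x3 intrinsics, pixels), "k1" (the pictures are not rectified: a ray, as slopes to the right and down, at radius r is drawn at 1 + k1 r^2 times it, then the intrinsics apply), "T" (4x4, takes a point from camera to world coordinates); the wrist camera has in their place "mount" (4x4, takes a point from camera to tool coordinates, whose origin is the TCP and whose axes are the flange's). Camera axes: x right, y down, z forward; pixel columns grow to the right and rows downward; lengths in m; the calibration is good to about 2 mm. A picture is of the moment at which its call begins: read the wrist's pose just before it. There is no depth.
- sign_off(): hands the job in; it is judged then, once.
The state is a dict: "clock": time; "qpos": joint angles; "qd": joint speeds; "effort": joint torques, N m; "position": TCP position; "ee_rot": TCP orientation; "contact_force": force on the tool from outside, world axes, zero at the start; "moment": the same for the moment, N m; "width": finger opening in m; "gripper_force": force on a finger pad.
Only numpy, scipy, OpenCV 4.12 (cv2) and the standard library are available. Lean on these libraries where they do the work, as an engineer would, in place of code of your own. Each camera call takes 0.05 s, during which the arm holds its last target. There are 200 camera calls.

## Task

Get the proofing roller ready for its pass: with a fingertip, push the longer of the two rubber rollers sideways so that it rolls over the board and comes to rest right on the ruled line, its axle straight above the line and parallel to it. It must roll along the board, not be picked up or just dragged there, and the shorter roller and everything else stay where they are.

Things in the scene. Friction and masses are not known exactly. Their poses are not given: they have to be found in the camera images.
- long_roller: Longer of two rubber rollers on the plywood board: rubber 40 mm dia x 110 mm, a 10 mm axle stub at each end (130 mm over all), about 0.25 kg. Origin at its centre; local x along the axle. Starts 75-120 mm from the line, either side, nearly parallel to it. Friction about 0.5. Rolls half as far as fingertips that press lightly (3 to 10 N) on its top and move sideways; also rolls if pushed from behind at axle height, coasting a few mm.
- short_roller: The shorter rubber roller, on the other side of the line: same 40 mm diameter, rubber only 50 mm long with the same stubs (70 mm over all). Origin at its centre; local x along the axle. To be left alone.
- line_mid (a point): Middle of the working part of the dark line, 4 mm wide, ruled across the plywood board from front to back edge, on the board's top face (28 mm above the table), half-way along the board, 75 mm from its front edge. x runs along the line, away from the robot; y across it, the way of rolling, to the robot's left; z up.
- board: Fixed plywood board, 220 mm deep (local x) by 380 mm long (local y) by 28 mm thick, with a batten 12 mm wide standing 8 mm above the board along each short end. Origin at the centre of its underside. The rollers lie on its front part.
- tape_roll: Bystander: roll of dark tape, 54 mm across, 18 mm tall, on the back strip of the board, left part. Origin at the centre of its underside.
- bulldog_clip: Bystander: black spring clip with wire handles, 40 x 22 x 40 mm, on the back strip of the board, right part. Origin at the centre of its underside.
- tin: Bystander: round ink tin, 78 mm across, 53 mm tall, on the table to the left of the board. Origin at the centre of its underside.
- tube_left: Bystander: metal ink tube, 38 x 109 x 26 mm, lying on the table further left. Origin at the centre of its underside.
- red_lid_jar: Bystander: jar with a red screw lid, 65 mm across, 72 mm tall, on the table behind the board. Origin at the centre of its underside.
Mind the look-alikes: they are no part of the job. What is shaped like the long_roller but blue is not meant.

How it is judged:
On the way:
1. the longer roller has rolled on the board, through at least a third of a turn, while still short of the line (angle between long_roller's own z axis and vertical above 2 rad and z of long_roller in the frame of line_mid below 0.026 m and (y of long_roller in the frame of line_mid above 0.008 m or y of long_roller in the frame of line_mid below -0.008 m)), for 0.02 s.
At the end, for the whole second after the job is handed in: The longer roller lies at rest on the board with its axis within 8 mm of the line's middle and within 0.14 rad (8 degrees) of parallel to it, moved no more than 30 mm along the line from its working part; the shorter roller is within 12 mm and every bystander within 20 mm of where it started (y of long_roller in the frame of line_mid between -0.008 and 0.008 m and x of long_roller in the frame of line_mid between -0.03 and 0.03 m and z of long_roller in the frame of line_mid below 0.024 m and angle between the x axis of long_roller and the x axis of line_mid, either way round below 0.14 rad and linear speed of long_roller below 0.01 m/s and angular speed of long_roller below 0.3 rad/s and distance of short_roller from where it was at the start of the episode below 0.012 m and distance of each of tape_roll, bulldog_clip, tin, tube_left, red_lid_jar from where it was at the start of the episode below 0.02 m); the robot touches nothing.
It fails at once if the longer roller is lifted off the board (z of long_roller in the frame of line_mid above 0.032 m).
It fails at once if the longer roller is tipped up on end (angle between long_roller's own x axis and vertical below 1.35 rad).
It fails at once if the longer roller is tipped up on its other end (angle between long_roller's own x axis and vertical above 1.79 rad).
It fails at once if the shorter roller is moved (distance of short_roller from where it was at the start of the episode above 0.012 m).
It fails at once if a bystander is disturbed (distance of any of tape_roll, bulldog_clip, tin, tube_left, red_lid_jar from where it was at the start of the episode above 0.02 m).
It also fails if it takes over 51 s, if anything falls off the work surface, if the arm or the gripper's body presses on something with over 40 N, if the wrist force passes 120 N, or if a joint passes its speed limit or range.

## Working session

There is one attempt and no reset: what is moved stays moved. The work goes in short steps, Python scripts to look and compute and a tool call to move; the robot and the scene stay as the last step left them, time stands still between calls to the robot, and variables do not carry over. Pictures are saved under pics/ and viewed, at most 10 in all, crops included, and the job is handed in when it is done.

Besides the shell and the picture viewer there is one more tool, called after "Call:" as name(argument=value, ...) on one line, values as JSON. send_rows: Moves the arm, as the interface text tells. Its arguments: {"type":"object","properties":{"steps":{"type":"array"},"newtons":{"type":"number"}},"required":["steps"]}

```bash
mkdir -p pics; ls
python3 - <<'E'
from rig import *
import cv2,json
print(get_state())
for n in("top","scene"):
    d=get_image(n); cv2.imwrite(f"pics/{n}0.png",d["color"][:,:,::-1]); print(n,d["mtx"].tolist(),d["k1"],d["T"].tolist())
E
```

```text
pics
{'clock': 0.0, 'qpos': array([-1.38197975e+00,  2.76607739e-01,  1.50614621e+00, -1.36194818e-05,
        1.36068728e+00, -1.20988471e-01]), 'qd': array([-0.00059856,  0.0005081 ,  0.00080018, -0.00024782, -0.00162809,
       -0.00012816]), 'effort': array([ 7.77792975e-04, -4.16768289e+01, -2.45807666e+01,  2.05225360e-04,
        1.13855608e-02, -1.18960398e-05]), 'position': array([ 0.17519824, -0.54710253,  0.23042723]), 'ee_rot': array([-9.23530177e-04,  9.88025932e-01,  1.54285137e-01, -3.79951646e-05]), 'contact_force': array([ 0.47578274, -0.25012977,  0.16116057]), 'moment': array([0.02495296, 0.00113739, 0.06553181]), 'gripper_force': 0.0, 'width': 0.08517821524974221}
top [[436.39464623686433, 0.0, 279.1039339746017], [0.0, 436.39464623686433, 206.30148860084748], [0.0, 0.0, 1.0]] 0.0456691683211677 [[-0.12444300978924429, -0.9683722887120523, 0.2162615263267502, 0.3754057692522449], [-0.9922257449574761, 0.12176240744821451, -0.02572911144980786, -0.11603728655448507], [-0.0014171655427926068, -0.21778206213321757, -0.9759963960255323, 1.2316033028068107], [0.0, 0.0, 0.0, 1.0]]
scene [[397.2139339718249, 0.0, 273.0320682237804], [0.0, 397.2139339718249, 208.2421180481572], [0.0, 0.0, 1.0]] -0.050604305164363685 [[-0.7262793838525355, -0.2744576997417032, 0.6302310906669667, -0.1610923559548718], [-0.6868839780847593, 0.3252694705395174, -0.6499155115746954, 0.6907672471560825], [-0.026620616845543614, -0.9049158759726978, -0.4247571072640546, 0.5978613510221372], [0.0, 0.0, 0.0, 1.0]]
```

View pics/top0.png

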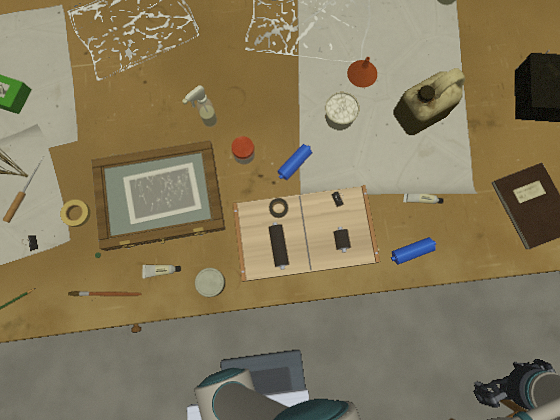

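View pics/scene0.png

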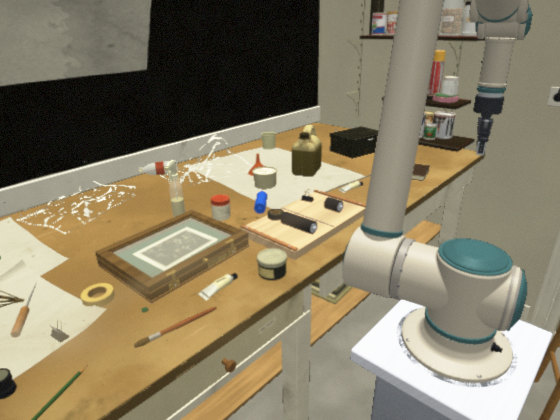

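The top view shows the board at about (237-378, 187-280), with its line running from (303,195) to (310,270). Roller candidates are black long (279,245), black short (342,239), and blue ones off the board at (295,161) and (413,250). The black one at (279,245) fits: it is on the board, the longer of the pair, and not blue. I'll confirm that in a crop.

```bash
cat > h.py <<'E'
import numpy as np,cv2
def px2w(d,uv,z):
    m=d["mtx"];k=d["k1"];T=np.array(d["T"])
    p=(np.array(uv,float)-[m[0,2],m[1,2]])/[m[0,0],m[1,1]]
    s=p.copy()
    for _ in range(20): s=p/(1+k*(s**2).sum(-1,keepdims=True))
    r=np.c_[s,np.ones(len(s))]@T[:3,:3].T
    return T[:3,3]+r*((z-T[2,3])/r[:,2])[:,None]
E
python3 - <<'E'
from rig import *
from h import *
d=get_image("top"); c=d["color"][180:290,225:390,::-1]
cv2.imwrite("pics/crop.png",cv2.resize(c,None,fx=4.8,fy=4.8,interpolation=cv2.INTER_CUBIC))
print(px2w(d,[(303.3,195),(310,270)],.028))
print(px2w(d,[(236,203),(244,281),(378,262),(366,187)],.030))
E
```

```text
[[ 0.66617107 -0.22007967  0.028     ]
 [ 0.45456204 -0.20935603  0.028     ]]
[[ 0.66633155 -0.02808108  0.03      ]
 [ 0.44747926 -0.0273611   0.03      ]
 [ 0.45311077 -0.39657079  0.03      ]
 [ 0.66662373 -0.39983083  0.03      ]]
```

View pics/crop.png

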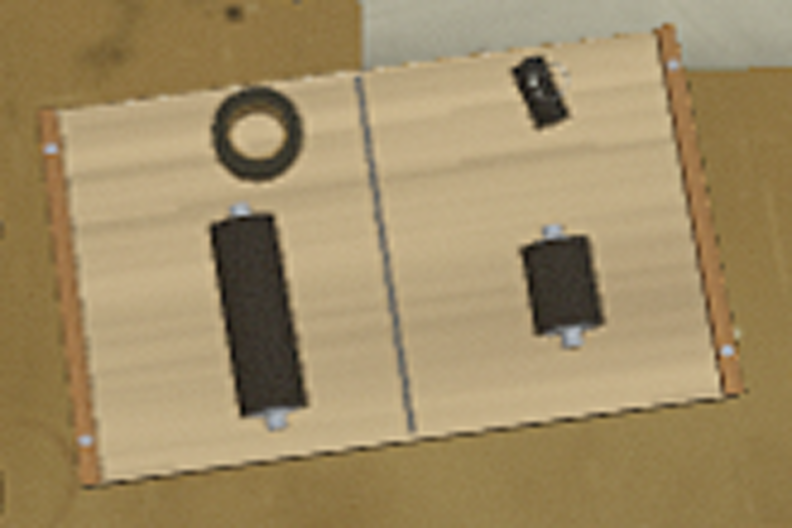

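The crop confirms it. The long black roller spans crop (240,205)-(277,429), the line runs (359,78)-(411,432), and the short roller is on the other side at (562,285).

Run:
```python
from rig import *
from h import *
d=get_image("top")
f=lambda P:(np.array(P,float)+.5)/4.8-.5+[225,180]
l=px2w(d,f([(359,78),(411,432)]),.028); r=px2w(d,f([(240,205),(277,429)]),.048); s=px2w(d,f([(552,228),(572,345)]),.048)
rc=px2w(d,f([(210,227),(273,213),(307,406),(241,417)]),.05)
print(l,r,r.mean(0),rc.mean(0),s,px2w(d,f([(257,134),(540,90)]),.04),sep="\n")
u=(l[0]-l[1])[:2];u/=np.linalg.norm(u);n=np.array([-u[1],u[0]])
print(u,(r[:,:2]-l[1,:2])@n,(s[:,:2]-l[1,:2])@n)
```

```text
[[ 0.66507885 -0.20873962  0.028     ]
 [ 0.45554588 -0.21012815  0.028     ]]
[[ 0.59435233 -0.12930706  0.048     ]
 [ 0.46517556 -0.1343047   0.048     ]]
[ 0.52976394 -0.13180588  0.048     ]
[ 0.53004932 -0.13146332  0.05      ]
[[ 0.55885477 -0.30481911  0.048     ]
 [ 0.49124763 -0.30560514  0.048     ]]
[[ 0.63630977 -0.1443576   0.04      ]
 [ 0.64180873 -0.31178718  0.04      ]]
[0.99997804 0.00662663] [0.07989949 0.07575797] [-0.09537347 -0.09571148]
```

Call:
send_rows(steps=[0.5,0,0,0,-8.08,0.5,0,0,0,-8.08,0.5,0,0,0,-8.08,0.5,0,0,0,-8.08,0.5,0,0,0,-8.08,0.5,0,0,0,-8.08,0.5,0,0,0,-8.08,0.5,0,0,0,-8.08,0.5,0,0,0,-8.08])

```text
clock: 1.1
position: [0.1753, -0.5475, 0.231]
ee_rot: [-0.0, 0.702, 0.712, 0.0]
contact_force: [-0.0, 0.3, 0.2]
width: 0.0641
gripper_force: 0.0
```

Call:
send_rows(steps=[0.5,3.5,2.7,0,0,0.5,3.5,2.7,0,0,0.5,3.5,2.7,0,0,0.5,3.5,2.7,0,0,0.5,3.5,2.7,0,0,0.5,3.5,2.7,0,0,0.5,3.5,2.7,0,0,0.5,3.5,2.7,0,0,0.5,3.5,2.7,0,0,0.5,3.5,2.7,0,0,0.5,3.5,2.7,0,0,0.5,3.5,2.7,0,0])

```text
clock: 2.3
position: [0.4966, -0.1234, 0.2313]
ee_rot: [0.0, 0.704, 0.71, -0.0]
contact_force: [0.7, -0.5, 0.4]
width: 0.0641
gripper_force: 0.0
```

Run:
```python
from rig import *
import cv2
s=get_state();print(s["position"],s["ee_rot"])
d=get_image("wrist"); cv2.imwrite("pics/w0.png",d["color"][:,:,::-1]); print(d["mtx"].tolist(),d["k1"],d["mount"].tolist())
```

```text
[ 0.49660823 -0.12335208  0.23129368] [ 1.59560928e-04  7.04144138e-01  7.10057042e-01 -6.94502702e-05]
[[370.4065307086721, 0.0, 278.0486331479386], [0.0, 370.4065307086721, 213.39562037417647], [0.0, 0.0, 1.0]] -0.023668843281832358 [[-3.9740441545903155e-05, -0.9560225216418223, -0.2932932602947202, 0.0750673756371103], [0.9999999348207103, 6.72579626337433e-05, -0.00035473220860463955, -0.0011153474602932367], [0.0003588582877194321, -0.29329325527528866, 0.9560224566560933, -0.1419995081987247], [0.0, 0.0, 0.0, 1.0]]
```

View pics/w0.png

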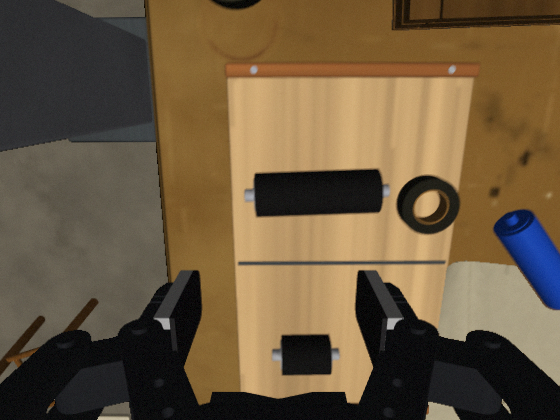

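The wrist view shows the long roller's stub ends at (245,195) and (388,190), the line from (238,263) to (446,262), and the tape roll at (429,204).

```bash
cat >> h.py <<'E'
from scipy.spatial.transform import Rotation as R
def wcam(s,d):
    q=s["ee_rot"];T=np.eye(4);T[:3,:3]=R.from_quat([q[1],q[2],q[3],q[0]]).as_matrix();T[:3,3]=s["position"]
    d=dict(d);d["T"]=T@np.array(d["mount"]);return d
def rep(d,line,stubs):
    l=px2w(d,line,.028);r=px2w(d,stubs,.048)
    u=(l[1]-l[0])[:2];u/=np.linalg.norm(u);n=np.array([-u[1],u[0]])
    print("line",l.round(4).tolist(),"yaw",np.arctan2(u[1],u[0]));print("stubs",r.round(4).tolist(),"off",(r[:,:2]-l[0,:2])@n)
E
python3 - <<'E'
from rig import *
from h import *
s=get_state();d=wcam(s,get_image("wrist"))
rep(d,[(238,263),(446,262)],[(245,195),(388,190)])
E
```

```text
line [[0.4609, -0.2002, 0.028], [0.6732, -0.1973, 0.028]] yaw 0.013601181620222521
stubs [[0.4707, -0.1242, 0.048], [0.5999, -0.1181, 0.048]] off [0.07592438 0.08021407]
```

Call:
send_rows(steps=[0.5,2.6,1.8,0,0,0.5,2.6,1.8,0,0,0.5,0,0,4,0,0.5,0,0,4,0,0.5,0,0,4,0,0.5,0,0,4,0,0.5,0,0,2,0,0.5,0,0,1.2,0,0.5,0,0,0,0])

```text
clock: 3.3
position: [0.5302, -0.073, 0.0379]
ee_rot: [-0.001, 0.704, 0.71, -0.001]
contact_force: [0.2, -0.2, -0.2]
width: 0.0639
gripper_force: 0.0
```

Run:
```python
from rig import *
from h import *
s=get_state();print(s["position"],s["contact_force"])
d=get_image("wrist"); cv2.imwrite("pics/w1.png",d["color"][:,:,::-1])
```

```text
[ 0.53024245 -0.07299079  0.03794706] [ 0.17704338 -0.23379949 -0.23842925]
```

View pics/w1.png

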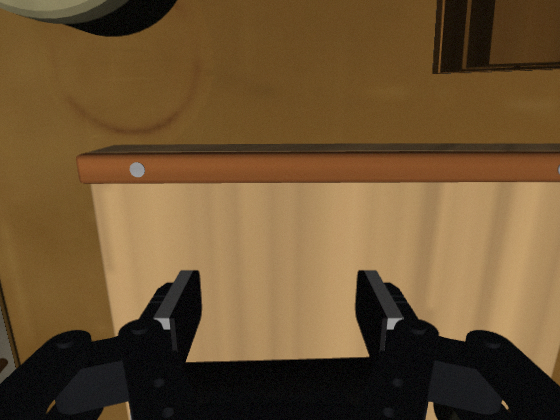

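The fingers are down on the board between the batten (row 165) and the roller (its edge at row 360). Next comes a slow push.

Call:
send_rows(steps=[0.5,-0.3,0,0,0,0.5,-0.3,0,0,0,0.5,-0.3,0,0,0,0.5,-0.3,0,0,0,0.5,-0.3,0,0,0,0.5,-0.3,0,0,0,0.5,-0.3,0,0,0,0.5,-0.3,0,0,0,0.5,-0.3,0,0,0,0.5,-0.3,0,0,0,0.5,-0.3,0,0,0,0.5,-0.3,0,0,0])

```text
clock: 4.55
position: [0.5317, -0.109, 0.0393]
ee_rot: [0.0, 0.704, 0.71, -0.0]
contact_force: [0.2, 1.0, -0.8]
width: 0.0642
gripper_force: 0.1
```

Call:
send_rows(steps=[0.5,-0.3,0,0,0,0.5,-0.3,0,0,0,0.5,-0.3,0,0,0,0.5,-0.3,0,0,0,0.5,-0.3,0,0,0,0.5,-0.3,0,0,0,0.5,-0.3,0,0,0,0.5,-0.3,0,0,0,0.5,-0.3,0,0,0,0.5,-0.3,0,0,0,0.5,-0.2,0,0,0,0.5,-0.1,0,0,0])

```text
clock: 5.75
position: [0.532, -0.142, 0.0393]
ee_rot: [0.0, 0.704, 0.71, -0.0]
contact_force: [-0.2, -0.5, -0.4]
width: 0.0638
gripper_force: 0.0
```

Call:
send_rows(steps=[0.5,0,0,0,0,0.5,0,0,0,0,0.5,0,0,0,0,0.5,0,0,0,0])

```text
clock: 6.15
position: [0.532, -0.1416, 0.0393]
ee_rot: [0.0, 0.704, 0.71, -0.0]
contact_force: [1.4, -0.3, -0.0]
width: 0.0637
gripper_force: 0.0
```

Run:
```python
from rig import *
from h import *
s=get_state();print(s["position"],s["contact_force"])
d=get_image("top"); c=d["color"][180:290,225:390,::-1]
a=cv2.resize(c,None,fx=4.8,fy=4.8,interpolation=cv2.INTER_CUBIC)
cv2.imwrite("pics/t1.png",a)
```

```text
[ 0.53195758 -0.14161778  0.03931559] [ 1.44568761 -0.33542197 -0.02090512]
```

View pics/t1.png

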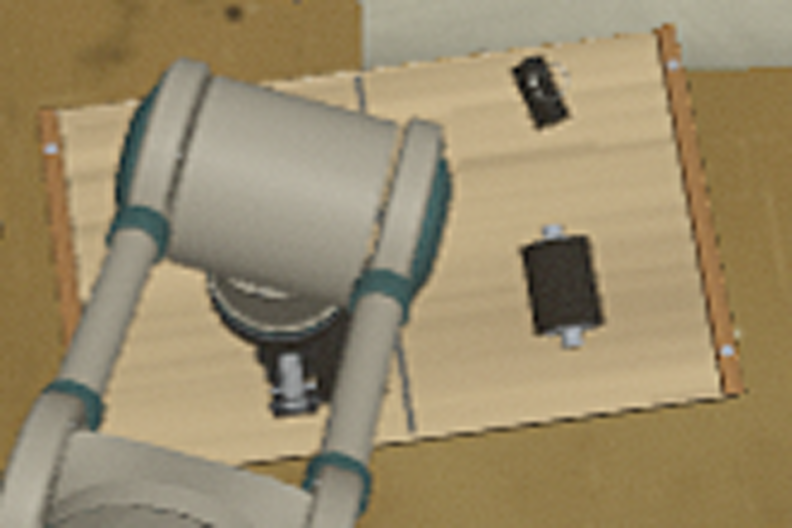

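The arm hides the roller in this view, so I'll back off, rise and look with the wrist camera.

Call:
send_rows(steps=[0.5,1,0,0,0,0.5,0,0,-4,0,0.5,0,0,-5,0,0.5,0,0,-5,0,0.5,0,0,-4,0,0.5,0,0,0,0,0.5,0,0,0,0])

```text
clock: 6.9
position: [0.5321, -0.1311, 0.2202]
ee_rot: [0.001, 0.704, 0.71, 0.0]
contact_force: [0.2, 0.5, -0.3]
width: 0.064
gripper_force: 0.0
```

Run:
```python
from rig import *
from h import *
s=get_state();print(s["position"],s["ee_rot"])
d=get_image("wrist"); cv2.imwrite("pics/w2.png",d["color"][:,:,::-1])
```

```text
[ 0.53206395 -0.13114792  0.22015567] [8.90389303e-04 7.04047182e-01 7.10152481e-01 4.75942587e-04]
```

View pics/w2.png

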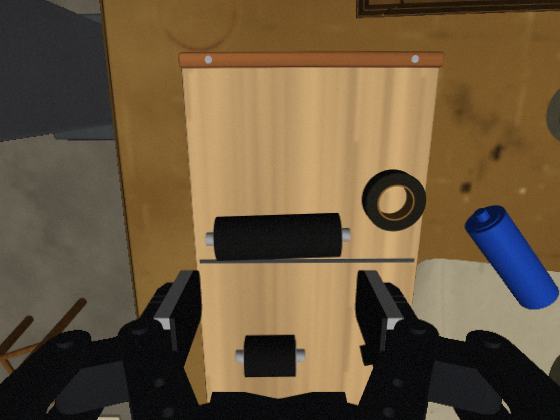

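The roller has rolled close to the line. Its stubs are at (206,240) and (350,235), and the line runs from (199,261.5) to (414,260).

Run:
```python
from rig import *
from h import *
s=get_state();d=wcam(s,get_image("wrist"))
rep(d,[(199,261.5),(414,260)],[(206,239.5),(350,235)])
```

```text
line [[0.4529, -0.2078, 0.028], [0.6635, -0.2043, 0.028]] yaw 0.01638245533465812
stubs [[0.465, -0.1769, 0.048], [0.5948, -0.1714, 0.048]] off [0.03066687 0.03405979]
```

Call:
send_rows(steps=[0.5,0,0,4,0,0.5,0,0,5,0,0.5,0,0,5,0,0.5,0,0,3,0,0.5,0,0,1,0,0.5,0,0,0,0,0.5,-0.3,0,0,0,0.5,-0.3,0,0,0,0.5,-0.2,0,0,0,0.5,-0.2,0,0,0,0.5,-0.2,0,0,0,0.5,-0.2,0,0,0])

```text
clock: 8.2
position: [0.5321, -0.1459, 0.0397]
ee_rot: [0.0, 0.704, 0.71, 0.0]
contact_force: [0.9, 0.3, 0.1]
width: 0.0641
gripper_force: 0.1
```

Call:
send_rows(steps=[0.5,-0.2,0,0,0,0.5,-0.2,0,0,0,0.5,-0.2,0,0,0,0.5,-0.2,0,0,0,0.5,-0.2,0,0,0,0.5,-0.2,0,0,0,0.5,-0.2,0,0,0,0.5,-0.2,0,0,0,0.5,-0.2,0,0,0,0.5,-0.2,0,0,0,0.5,-0.2,0,0,0,0.5,-0.2,0,0,0])

```text
clock: 9.4
position: [0.5322, -0.1699, 0.0393]
ee_rot: [0.0, 0.704, 0.71, -0.0]
contact_force: [0.5, 0.2, -0.1]
width: 0.0639
gripper_force: 0.1
```

Call:
send_rows(steps=[0.5,0,0,0,0,0.5,0,0,0,0,0.5,0,0,0,0,0.5,0,0,0,0,0.5,1,0,0,0,0.5,0,0,-4,0,0.5,0,0,-5,0,0.5,0,0,-5,0,0.5,0,0,-4,0,0.5,4,0,0,0,0.5,0,0,0,0,0.5,0,0,0,0])

```text
clock: 10.6
position: [0.5313, -0.1185, 0.2193]
ee_rot: [-0.0, 0.703, 0.711, -0.0]
contact_force: [0.2, 0.4, 0.6]
width: 0.064
gripper_force: 0.0
```

Run:
```python
from rig import *
from h import *
s=get_state();print(s["position"],s["ee_rot"])
d=get_image("wrist"); cv2.imwrite("pics/w3.png",d["color"][:,:,::-1])
```

```text
[ 0.53133972 -0.11845988  0.21932554] [-1.58150981e-05  7.03493555e-01  7.10701625e-01 -1.35656668e-04]
```

View pics/w3.png

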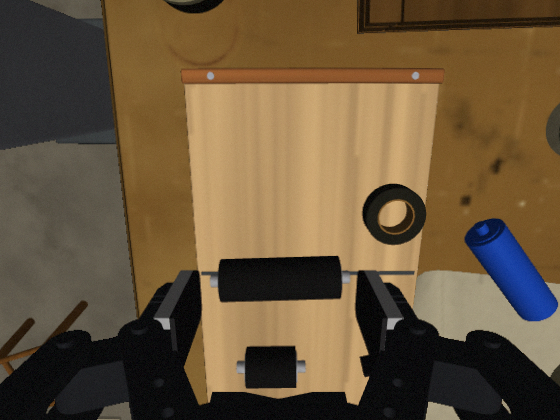

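The roller now sits over the line. Its stubs are at about (211,282) and (348,277), and the line runs from (202,273.5) to (414,272.5).

Run:
```python
from rig import *
from h import *
s=get_state();d=wcam(s,get_image("wrist"))
rep(d,[(202,273.5),(414,272.5)],[(211,282),(348,277)])
c=d["color"][250:310,195:420,::-1]
cv2.imwrite("pics/c3.png",cv2.resize(c,None,fx=3.5,fy=3.5,interpolation=cv2.INTER_CUBIC))
```

```text
line [[0.4554, -0.2093, 0.028], [0.6656, -0.2063, 0.028]] yaw 0.014410363703165476
stubs [[0.4678, -0.2081, 0.048], [0.5961, -0.2016, 0.048]] off [0.00104518 0.00565502]
```

View pics/c3.png

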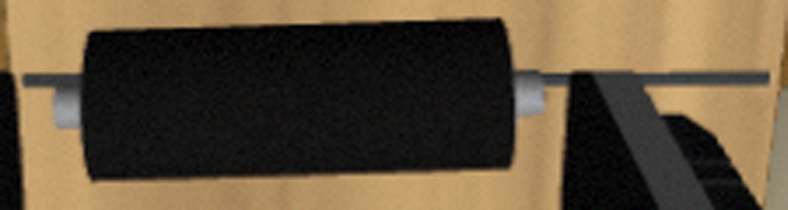

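It reads about 3 mm short with a yaw of about 2°. I'll cross-check from the top camera with the arm moved away.

Call:
send_rows(steps=[0.5,4,-1,0,0,0.5,4,-1,0,0,0.5,4,-1,0,0,0.5,4,-1,0,0,0.5,4,-1,0,0,0.5,4,-1,0,0,0.5,4,-1,0,0,0.5,0,0,0,0])

```text
clock: 11.5
position: [0.4579, 0.1632, 0.2186]
ee_rot: [-0.001, 0.703, 0.712, -0.0]
contact_force: [0.5, -0.3, -0.4]
width: 0.0637
gripper_force: 0.0
```

Run:
```python
from rig import *
from h import *
d=get_image("top"); c=d["color"][180:290,225:390,::-1]
cv2.imwrite("pics/t2.png",cv2.resize(c,None,fx=4.8,fy=4.8,interpolation=cv2.INTER_CUBIC))
```

```text
(no output)
```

View pics/t2.png

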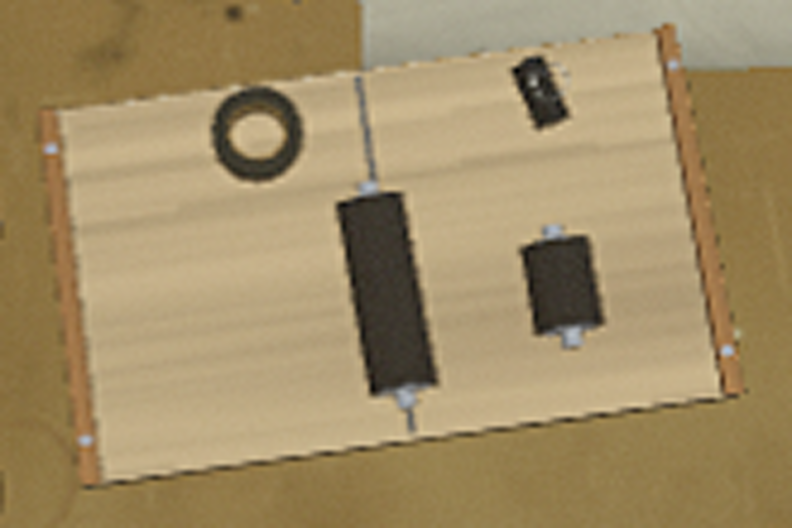

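The top view shows the roller on the line, with stubs at crop (370,183) and (406,405). Everything else is unmoved.

Run:
```python
from rig import *
from h import *
d=get_image("top")
f=lambda P:(np.array(P,float)+.5)/4.8-.5+[225,180]
rep(d,f([(411,432),(359,78)]),f([(406,405),(370,183)]))
```

```text
line [[0.4555, -0.2101, 0.028], [0.6651, -0.2087, 0.028]] yaw 0.006626678060202211
stubs [[0.4694, -0.2079, 0.048], [0.5978, -0.2051, 0.048]] off [0.00214238 0.00407852]
```

```bash
python3 -c "
from rig import *
print(sign_off())"
```

```text
the job is handed in; nothing more can be done
None
```

I rolled the long black roller onto the ruled line and handed the job in, with no verdict shown: its axle measured about 3 mm from the line and 1–2° off parallel (limits 8 mm and 8°), and nothing else on the board had visibly moved.

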